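# Close the gearbox and hold the cover down

### The arm

A 6-joint arm with a two-finger parallel gripper is mounted at the origin on the work surface. World frame = base frame: x ahead of the robot, y to its left, z up, the work surface at z = 0. Lengths are in m, angles in rad, forces in N, time in s.
With the tool pointing down it reaches from about 0.425 to 0.95 m from the base axis. Payload 3.5 kg.
Tool frame: the origin (TCP) lies at the very end of the fingers, on their centre line; the grasp point (between the pads) lies 19 mm behind it; z points along the fingers, y is the line along which they close (so a half turn about z gives the same grasp; the last joint's range is limited). The gripper opens to 85 mm and grips with 20 to 120 N. Pads are 22 mm wide; open, the fingers measure 114 mm over their backs; the gripper's body (76 mm by 85 mm) begins 54 mm behind the grasp point. The pads swing forward as they close: fully open they stand 13 mm farther back than shut.
Start: joints at [-1.472, 0.286, 1.577, -0, 1.279, -0.15], TCP at [0.166, -0.654, 0.231] pointing down, gripper open.
Joint ranges: [-2.77, 2.77], [-0.9, 2.22], [0.21, 2.48], [-1.53, 4.67], [0.24, 2.81], [-2.84, 2.84]. Speed limits (rad/s): [2.79, 2.79, 3.14, 3.14, 3.14, 3.14].

### API

Orientations are given as a unit quaternion [x, y, z, w].
In Python, from plant import ctrl gives the robot as it stands.
- The arm moves only by the tool carry_out, never from a script. Its argument "deltas" is one flat list of numbers, 6 for each row, row after row: the shift along the tool's x, y, z in m, then the turn, a rotation vector about the tool's x, y, z in rad. A call has 1 to 5 rows; each row is the pose to reach, as a shift and turn from the pose commanded when the call began, along the tool's axes at that moment; what a row does not reach only later rows make up. A row lasts 1/8 s, in which the tool goes at most 62.5 mm and 10.7 degrees, less where a joint would pass 70% of its speed; a pose out of reach is approached as far as the arm can. A call with a gripper value outside its range is refused whole. "grip" is the opening in per cent of the stroke, from 0 (shut) to 100 (fully open), set as the call begins (left out, the last holds). The fingers move at their own pace and stop on an object; "grip_force" is the grip in N (left out, the last holds). Time passes only in rows, so rows that repeat a pose let the fingers close. It gives the time, the measured TCP pose, the force, the opening and the grip force at its end, in the units of the state.
- ctrl.get_state(): the state, without advancing time (a new reading comes with each control period).
- ctrl.read_camera(name): name is "scene" or "top" or "wrist"; returns (picture, depth): 420x560x3 uint8, red, green, blue; 420x560 float32, m along the optical axis (not along the pixel's ray), 0 where there is no reading.
- ctrl.camera_model(name): a dict with "intrinsics" (3x3 intrinsics, pixels), "extrinsics" (4x4, takes a point from world to camera coordinates); the wrist camera has in their place "hand_eye" (4x4, takes a point from camera to tool coordinates, whose origin is the TCP and whose axes are the flange's). Camera axes: x right, y down, z forward; pixel columns grow to the right and rows downward; lengths in m; the calibration is good to about 2 mm. A picture is of the moment at which its call begins: read the wrist's pose just before it. camera_model takes no time and is no camera call.
- ctrl.sign_off(): hands the job in; it is judged then, once.
Trained networks look in the newest picture that a camera, given by its name, has taken for a name from the list of things; names that differ only in an ending like _2 or _b are one class to them, and where a whole thing is asked for, a point or a joint stands for the part that bears it (a point fixed in the world has none). Each returns a list of dicts, best first, with "score" (0 to 1); they miss things now and then, are a little off and sometimes report something else, mostly with a low value. They report only what shows in the picture. A call takes as long as a camera call. They do not tell look-alikes from the thing itself.
- ctrl.find_in(camera, query): "uv" ([column, row] in pixels, amid what is visible of it).
The state is a dict: "time": time; "qpos": joint angles; "dq": joint speeds; "joint_efforts": joint torques, N m; "eef_pos": TCP position; "tcp_rot": TCP orientation; "contact_force": force on the tool from outside, world axes, zero at the start; "wrist_torque": the same for the moment, N m; "opening": opening from 0.0 (shut) to 1.0 (fully open); "finger_force": force on a finger pad.
Only numpy, scipy, OpenCV 4.12 (cv2) and the standard library are available. Lean on these libraries where they do the work, as an engineer would, in place of code of your own. Each camera call takes 0.05 s, during which the arm holds its last target. There are 200 camera calls.

### The job

The small reversing gearbox on the desk is ready to be closed. Set its reversing lever, which was left in gear, to neutral (straight up), then lower the loose cover the right way round onto the two dowels of the case and press it down against the detent spring until the joint is fully closed all round. Finish while still holding the cover pressed down, ready for the screws, with the lever still in neutral and the other things on the desk left where they were.

Things in the scene. Friction and masses are not known exactly. Their poses are not given: they have to be found in the camera images.
- case: Aluminium lower gearbox half, open on top, on a plywood board 170 x 130 x 12 mm screwed to the desk. Origin: underside of the board, z up, x towards the narrow nose. Split face 80 mm above the origin; its outline is a square chest 100 x 100 mm (x -75 to +25, y -50 to +50 mm) and a nose 60 mm wide (x +25 to +75); a shaft stub sticks out of the nose to x +93.
- case_face (a point): Point of the case's split face at x 0, y 0 of the case, axes as the case. When seated the cover has its origin here and its axes along these.
- dowel_corner (a point): Foot, on the split face, of the dowel in a chest corner (x -63, y +36 mm in the case). Both dowels: steel, 10 mm diameter, standing 14 mm up (9 mm straight, then a nose tapering to 4.4 mm).
- dowel_nose (a point): Foot, on the split face, of the same kind of dowel at the nose end (x +63, y 0 mm in the case)
- detent_pin_top (a point): Top of the spring-loaded detent pin, 10 mm diameter, in the middle of the case (x -18, y 0 mm), 7 mm above the split face. The seated cover pushes it 5 mm down: 6 N at first touch, 11 N seated. That is more than the cover weighs, so a cover not held down rides about 5 mm high, a little tilted.
- shift_lever (a joint): Reversing lever outside the case, on its -y side. 0 = neutral, straight up; positive leans to the nose (+x of the case); stops at -0.6 and +0.6 rad. Stays where left (0.2 N m friction, 2.5 N at the ball). Its shaft has a finger inside the case, 20 mm above the split face, that fits a gate in the cover only in neutral; in gear it blocks the cover.
- shift_lever_knob (a point): Centre of the black ball, 22 mm diameter, at the lever's end, 85 mm from the hinge axis (neutral: x -18, y -68, z 135 mm in the case); below it an 8 mm neck and a flat bar 14 x 6 mm.
- shift_lever_hinge (a point): Point on the lever's hinge axis, straight below the ball in neutral (x -18, y -68, z 50 mm in the case); the axis runs along the case's y.
- cover: Aluminium upper gearbox half, 0.34 to 0.48 kg, lying flange down on the desk. Origin in the flange's underside, z up, x to the nose; outline as the case's split face (chest x -75 to +25, y -50 to +50 mm, nose to x +75). Flange 14 mm thick; hollow dome up to 35 mm (x -57 to +17, y -40 to +40 mm) with a square filler boss on top.
- cover_boss (a point): Centre of the top face of the cover's square boss, the place to grip: 34 x 34 mm, 32 mm high, sides along the cover's x and y, at x -18, y 0, from 35 to 67 mm above the cover's origin, near its centre of mass. A plug stands 6 mm above the top face.
- hole_corner (a point): Lower mouth of the dowel hole in the cover's chest corner (x -63, y +36 mm), 11.5 mm wide, through the 14 mm flange. The smaller black 7 mm spots are screw holes.
- hole_nose (a point): Lower mouth of the dowel hole at the cover's nose end (x +63, y 0 mm), 11.5 mm wide, through the flange.
- wrench: Steel wrench 170 mm long lying on the desk; leave alone
- mug: White mug, 80 mm wide, 90 mm high; leave alone
- jar: Jar with a dark cap, 64 mm wide, 85 mm high; leave alone
- filter_box: Cardboard parts box 110 x 110 x 100 mm; leave alone
There are look-alikes about, which are no part of the job. Leave any blue or pink look-alike of the case alone.

How it is judged:
On the way, in this order (a step that is already met when the one before it is completed fails the run):
1. The lever is set to neutral while the cover is still off the case (value of joint shift_lever between -0.12 and 0.12 rad and contact force between cover and case below 0.1 N and horizontal distance between cover and case_face above 0.1 m), for 0.3 s.
2. The cover is on both dowels, fully closed and held down (value of joint shift_lever between -0.12 and 0.12 rad and distance between hole_corner and dowel_corner below 0.003 m and distance between hole_nose and dowel_nose below 0.003 m and z of each of hole_corner, hole_nose, cover in the frame of case_face below 0.0015 m and angle between the z axis of cover and the z axis of case_face, either way round below 0.02 rad and contact force between the fingers and cover above 3 N and contact force between cover and case above 8 N), for 0.3 s.
At the end, for the whole second after the job is handed in: Through the last second each cover hole is within 3 mm of its dowel, the joint closed within 1.5 mm and parallel within 0.02 rad, cover on case over 8 N, fingers on cover over 3 N, lever within 0.12 rad of neutral (all of step 2); the arm keeps its last pose, push and grip.
It fails at once if A bystander is pushed more than 30 mm from its place (distance of any of wrench, mug, jar, filter_box from where it was at the start of the episode above 0.03 m).
It fails at once if A standing bystander is tipped over (angle between any of mug, jar's own z axis and vertical above 0.4 rad).
It also fails if it takes over 56 s, if anything falls off the work surface, if the arm or the gripper's body presses on something with over 40 N, if the wrist force passes 120 N, or if a joint passes its speed limit or range.

## Working session

There is one attempt and no reset: what is moved stays moved. The work goes in short steps, Python scripts to look and compute and a tool call to move; the robot and the scene stay as the last step left them, time stands still between calls to the robot, and variables do not carry over. Pictures are saved under pics/ and viewed, at most 10 in all, crops included, and the job is handed in when it is done.

Besides the shell and the picture viewer there is one more tool, called after "Call:" in YAML: its name, and indented under it one key for each argument. carry_out: Moves the arm, as the interface text tells. Its arguments: {"type":"object","properties":{"deltas":{"type":"array"},"grip":{"type":"number"},"grip_force":{"type":"number"}},"required":["deltas"]}

```bash
mkdir -p pics; ls; cat > h.py <<'E'
import numpy as np,cv2
from plant import ctrl
from scipy.spatial.transform import Rotation as R
def T():
    s=ctrl.get_state();M=np.eye(4);M[:3,:3]=R.from_quat(s['tcp_rot']).as_matrix();M[:3,3]=s['eef_pos'];return M
def look(n):
    P=T();im,d=ctrl.read_camera(n);m=ctrl.camera_model(n)
    C=P@np.array(m['hand_eye']) if n=='wrist' else np.linalg.inv(m['extrinsics'])
    return im,d,np.array(m['intrinsics']),C
def cloud(d,K,C):
    v,u=np.mgrid[:d.shape[0],:d.shape[1]]
    p=np.stack([(u-K[0,2])/K[0,0]*d,(v-K[1,2])/K[1,1]*d,d],-1)
    w=p@C[:3,:3].T+C[:3,3];w[d==0]=np.nan;return w
def save(n,im):cv2.imwrite('pics/'+n,im[:,:,::-1])
def proj(p,K,C):
    q=np.linalg.inv(C)@np.append(p,1);q=K@q[:3];return q[:2]/q[2]
E
python3 - <<'E'
from h import *
for n in('top','scene'):
    im,d,K,C=look(n);save(n+'1.png',im);w=cloud(d,K,C);np.save(n+'1.npy',w)
    for q in('case','cover','cover_boss','shift_lever_knob','dowel_corner','dowel_nose','hole_corner','hole_nose','detent_pin_top','wrench','mug','jar','filter_box'):
        for r in ctrl.find_in(n,q)[:3]:
            u,v=np.round(r['uv']).astype(int);print(n,q,round(r['score'],2),u,v,np.round(w[v,u],3))
print(ctrl.get_state())
E
```

```text
pics
top case 0.88 330 198 [ 0.534 -0.148  0.018]
top case 0.84 402 225 [ 0.445 -0.376  0.015]
top case 0.73 398 310 [ 0.178 -0.356  0.02 ]
top cover 0.66 226 199 [0.53  0.178 0.064]
top cover 0.64 423 162 [ 0.632 -0.419  0.098]
top cover 0.23 149 156 [0.662 0.408 0.084]
top cover_boss 0.69 222 204 [0.514 0.189 0.068]
top shift_lever_knob 0.71 426 325 [ 0.156 -0.403  0.131]
top shift_lever_knob 0.55 353 202 [ 0.521 -0.223  0.005]
top dowel_corner 0.82 394 311 [ 0.176 -0.341  0.026]
top dowel_corner 0.67 361 114 [ 0.789 -0.242  0.065]
top dowel_corner 0.61 406 226 [ 0.441 -0.374  0.063]
top dowel_nose 0.94 365 111 [ 0.793 -0.251  0.086]
top dowel_nose 0.84 402 228 [ 0.435 -0.361  0.066]
top dowel_nose 0.7 330 197 [ 0.537 -0.148  0.018]
top hole_corner 0.97 222 203 [0.517 0.189 0.07 ]
top hole_nose 0.77 222 200 [0.527 0.19  0.064]
top wrench 0.55 283 244 [0.388 0.004 0.005]
top mug 0.65 293 115 [ 0.807 -0.033  0.005]
top jar 0.56 149 158 [0.656 0.409 0.08 ]
top filter_box 0.57 421 163 [ 0.629 -0.413  0.099]
top filter_box 0.57 223 202 [0.521 0.187 0.065]
scene case 0.97 146 212 [ 0.81 
[... 1051 characters left out ...]
time': 1.4, 'qpos': array([-1.47197203e+00,  2.86289071e-01,  1.57672663e+00,  4.99994072e-06,
        1.27861127e+00, -1.50004605e-01]), 'dq': array([-0.00130553, -0.00044899, -0.0004379 , -0.00108497, -0.00194455,
       -0.00209171]), 'joint_efforts': array([ 4.07837501e-05, -4.05955088e+01, -2.92928553e+01, -1.18601311e-04,
        6.10410189e-04,  1.07658682e-06]), 'eef_pos': array([ 0.16625569, -0.65417609,  0.23131772]), 'tcp_rot': array([ 9.92270590e-01,  1.24093015e-01,  2.83230266e-06, -1.70933657e-05]), 'contact_force': array([ 0.04027552, -1.00793076,  0.68755929]), 'wrist_torque': array([-0.06431349,  0.01665182, -0.05419842]), 'finger_force': 0.0, 'opening': 1.0010257705388061}
```

```bash
python3 - <<'E'
import cv2
im=cv2.imread('pics/top1.png');cv2.imwrite('pics/topc.png',cv2.resize(im[70:370,120:500],(760,600),interpolation=cv2.INTER_CUBIC))
E
```

```text
(no output)
```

View pics/topc.png

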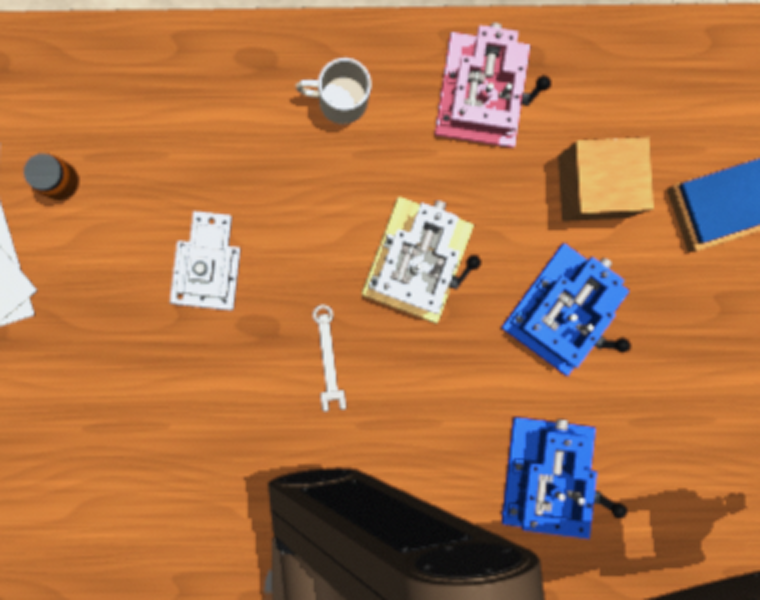

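View pics/scene1.png

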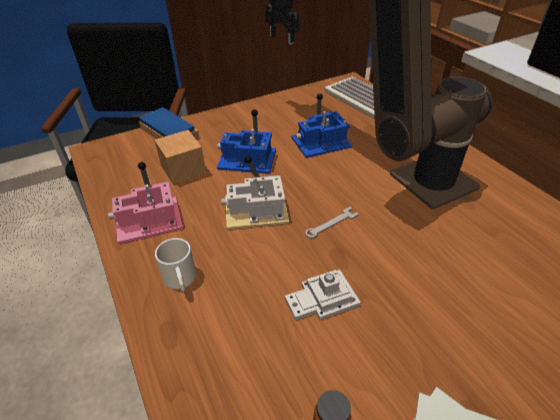

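The top view shows the silver case on yellow plywood at crop (418,262), with its nose up and a little to the right. Its lever ball is at (474,262), leaning towards the nose. The cover is at (205,262), nose up, with the boss at (201,268). The pink and the two blue cases are look-alikes. Next: rough poses, then a close look.

```bash
python3 - <<'E'
from h import *
print(np.round(ctrl.camera_model('wrist')['hand_eye'],3), ctrl.camera_model('wrist')['intrinsics'])
w=np.load('top1.npy')
def box(x0,x1,y0,y1,z0,z1):
    m=(w[...,0]>x0)&(w[...,0]<x1)&(w[...,1]>y0)&(w[...,1]<y1)&(w[...,2]>z0)&(w[...,2]<z1);return w[m]
for nm,b in dict(case=(.4,.66,-.2,-.05,.07,.09),cover=(.4,.66,.1,.28,.008,.02),knob=(.4,.66,-.3,-.17,.1,.16)).items():
    p=box(*b);print(nm,len(p),p.mean(0).round(3),cv2.minAreaRect(p[:,:2].astype(np.float32)*1000), p.min(0).round(3),p.max(0).round(3))
print(T().round(3))
E
```

```text
[[-0.    -0.95  -0.311  0.08 ]
 [ 1.    -0.     0.001  0.001]
 [-0.001 -0.311  0.95  -0.142]
 [ 0.     0.     0.     1.   ]] [[300.58043659   0.         283.2055922 ]
 [  0.         300.58043659 209.36222684]
 [  0.           0.           1.        ]]
case 835 [ 0.524 -0.142  0.079] ((531.2066040039062, -144.48568725585938), (100.0984878540039, 150.87574768066406), 68.88489532470703) [ 0.443 -0.198  0.07 ] [ 0.61  -0.073  0.089]
cover 592 [0.536 0.189 0.013] ((534.2107543945312, 193.3512725830078), (100.32665252685547, 150.08016967773438), 83.03715515136719) [0.454 0.143 0.008] [0.612 0.249 0.02 ]
knob 57 [ 0.514 -0.21   0.131] ((514.6868896484375, -208.6953125), (19.876102447509766, 25.113859176635742), 37.179195404052734) [ 0.501 -0.221  0.1  ] [ 0.526 -0.2    0.141]
[[ 0.969  0.246  0.     0.166]
 [ 0.246 -0.969  0.    -0.654]
 [ 0.    -0.    -1.     0.231]
 [ 0.     0.     0.     1.   ]]
```

Call:
carry_out:
  deltas: [0.0625,-0.05,-0.018,0,0,0,0.125,-0.1,-0.036,0,0,0,0.187,-0.15,-0.054,0,0,0,0.25,-0.2,-0.072,0,0,0,0.3,-0.25,-0.09,0,0,0]

```text
time: 2.02
eef_pos: [0.3482, -0.4075, 0.3014]
tcp_rot: [0.992, 0.124, 0.0, 0.0]
contact_force: [0.2, -0.7, 0.2]
opening: 1.0
finger_force: 0.0
```

Call:
carry_out:
  deltas: [0.044,-0.042,0,0,0,-0.18,0.088,-0.083,0,0,0,-0.36,0.132,-0.125,0,0,0,-0.54,0.176,-0.167,0,0,0,-0.72,0.22,-0.208,0,0,0,-0.9]

```text
time: 2.65
eef_pos: [0.5101, -0.1516, 0.3012]
tcp_rot: [0.838, 0.546, 0.0, 0.001]
contact_force: [0.2, -0.5, -0.3]
opening: 1.002
finger_force: 0.0
```

```bash
python3 - <<'E'
from h import *
im,d,K,C=look('wrist');save('w1.png',im);w=cloud(d,K,C);np.save('w1.npy',w)
t=T();print(t.round(3),ctrl.get_state()['time'])
for q in('shift_lever_knob','dowel_corner','dowel_nose','detent_pin_top','case'):
    for r in ctrl.find_in('wrist',q)[:2]:
        u,v=np.round(r['uv']).astype(int);print(q,round(r['score'],2),u,v,np.round(w[v,u],3))
E
```

```text
[[ 0.395  0.919  0.004  0.513]
 [ 0.919 -0.395  0.005 -0.146]
 [ 0.006  0.001 -1.     0.301]
 [ 0.     0.     0.     1.   ]] 2.7
shift_lever_knob 0.71 293 221 [ 0.502 -0.202  0.098]
shift_lever_knob 0.69 527 206 [ 0.831 -0.361  0.   ]
dowel_corner 0.85 295 153 [ 0.536 -0.133  0.058]
dowel_corner 0.81 505 155 [ 0.782 -0.245  0.055]
dowel_nose 0.9 192 348 [ 0.265 -0.35   0.058]
dowel_nose 0.83 503 151 [ 0.784 -0.241  0.048]
detent_pin_top 0.68 455 286 [ 0.663 -0.376  0.094]
detent_pin_top 0.59 522 161 [ 0.784 -0.25   0.079]
case 0.82 504 156 [ 0.781 -0.247  0.053]
case 0.71 304 315 [ 0.443 -0.393  0.019]
```

View pics/w1.png

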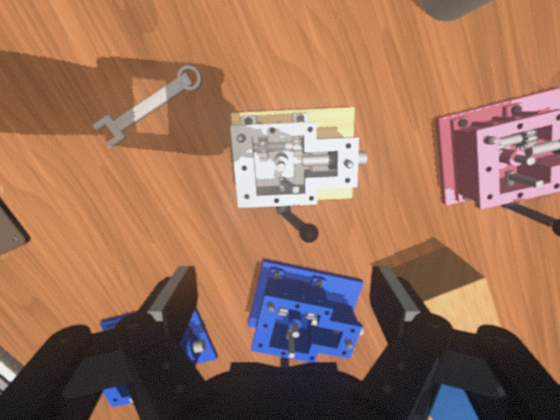

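The wrist view shows the case at (295,165), nose right, with the corner dowel near (241,138), the nose dowel near (350,162) and the lever ball at (309,233), leaning to the nose. Next I'll fit the poses from depth.

```bash
cat >> h.py <<'E'
def casefit(w,c0=(.531,-.1445),z=(.073,.087),ext=.13):
    # outline-template fit: rect of top face points, near c0
    m=(np.hypot(w[...,0]-c0[0],w[...,1]-c0[1])<ext)&(w[...,2]>z[0])&(w[...,2]<z[1])
    k=m.astype(np.uint8);n,l,s,_=cv2.connectedComponentsWithStats(k);i=1+np.argmax(s[1:,4]);p=w[l==i]
    return p,cv2.minAreaRect((p[:,:2]*1000).astype(np.float32))
E
python3 - <<'E'
from h import *
w=np.load('w1.npy')
p,r=casefit(w);print(len(p),r,np.median(p[:,2]))
im=cv2.imread('pics/w1.png')
q=w.reshape(-1,3)
m=(np.hypot(w[...,0]-.514,w[...,1]+.21)<.03)&(w[...,2]>.112)
b=w[m];print('knob pts',len(b),b.mean(0),b.max(0),b.min(0))
from scipy.optimize import least_squares
f=least_squares(lambda c:np.linalg.norm(b-c,axis=1)-.011,b.mean(0)-[0,0,.005],loss='soft_l1',f_scale=.001);print('sphere',f.x)
c=np.array(r[0])/1000
for name,o in(('corner',(-.063,.036)),('nose',(.063,0)),('pin',(-.018,0))):
    for a in(np.radians(-21.1),):
        g=c+np.array([[np.cos(a),-np.sin(a)],[np.sin(a),np.cos(a)]])@o
        mm=(np.hypot(w[...,0]-g[0],w[...,1]-g[1])<.012)&(w[...,2]>.083)&(w[...,2]<.098)
        print(name,g,mm.sum(),w[mm].mean(0),w[mm].max(0))
E
```

```text
4999 ((531.2274169921875, -144.3199005126953), (100.36402130126953, 150.2917938232422), 68.7773666381836) 0.07953728040472974
knob pts 320 [ 0.51608727 -0.20834239  0.13518828] [ 0.52697209 -0.2002089   0.14217319] [ 0.50371515 -0.22126245  0.11236536]
sphere [ 0.51586775 -0.211139    0.12955743]
corner [ 0.48541123 -0.08805377] 52 [ 0.48643036 -0.08754307  0.09053466] [ 0.49034711 -0.0829289   0.09460438]
nose [ 0.59000349 -0.1669997 ] 49 [ 0.58942074 -0.16564085  0.09050059] [ 0.59472377 -0.16186438  0.09377298]
pin [ 0.51443425 -0.13783996] 54 [ 0.51467157 -0.13730581  0.08626599] [ 0.51917962 -0.1329093   0.08787777]
```

Call:
carry_out:
  deltas: [-0.04,0.02,0.03,0,0,-0.02,-0.0585,0.0285,0.07,0,0,-0.035,-0.0585,0.0285,0.12,0,0,-0.035,-0.0585,0.0285,0.165,0,0,-0.035,-0.0585,0.0285,0.19,0,0,-0.035]

```text
time: 3.58
eef_pos: [0.509, -0.2195, 0.1077]
tcp_rot: [0.831, 0.556, -0.001, -0.002]
contact_force: [-0.5, 0.8, -0.2]
opening: 0.999
finger_force: 0.0
```

Call:
carry_out:
  deltas: [0,0,0,0,0,0,0,0,0,0,0,0]

```text
time: 3.82
eef_pos: [0.5118, -0.22, 0.1123]
tcp_rot: [0.83, 0.557, 0.0, 0.001]
contact_force: [0.1, -0.6, 0.1]
opening: 1.001
finger_force: 0.0
```

Call:
carry_out:
  deltas: [0.0098,0.0,0.002,0,0,-0.018,0.0098,0.0,0.002,0,0,-0.018]

```text
time: 4.08
eef_pos: [0.5158, -0.209, 0.1099]
tcp_rot: [0.825, 0.566, 0.0, 0.001]
contact_force: [-0.4, -0.8, 0.8]
opening: 0.997
finger_force: 0.0
```

Call:
carry_out:
  deltas: [0,0,0,0,0,0,0,0,0,0,0,0,0,0,0,0,0,0,0,0,0,0,0,0]
  grip: 5
  grip_force: 25

```text
time: 4.58
eef_pos: [0.5147, -0.2093, 0.109]
tcp_rot: [0.825, 0.565, -0.0, -0.001]
contact_force: [-1.8, 1.0, 1.9]
opening: 0.274
finger_force: 23.3
```

Call:
carry_out:
  deltas: [0,-0.009,-0.0025,0,0,0,0,-0.018,-0.004,0,0,0,0,-0.0268,-0.005,0,0,0,0,-0.0268,-0.005,0,0,0,0,-0.0268,-0.005,0,0,0]

```text
time: 5.2
eef_pos: [0.4928, -0.2009, 0.1168]
tcp_rot: [0.825, 0.565, 0.003, 0.004]
contact_force: [3.9, 0.2, 7.5]
opening: 0.232
finger_force: 24.5
```

```bash
python3 - <<'E'
from h import *
s=ctrl.get_state();t=T();p=t[:3,3]
print(t.round(4),s['contact_force'],s['opening']);d=p[:2]-[.4898,-.2012];print('along case x',d@[.9322,-.362],'y',d@[.362,.9322])
E
```

```text
[[ 3.612e-01  9.324e-01  9.200e-03  4.928e-01]
 [ 9.325e-01 -3.612e-01 -4.100e-03 -2.009e-01]
 [-5.000e-04  1.010e-02 -9.999e-01  1.168e-01]
 [ 0.000e+00  0.000e+00  0.000e+00  1.000e+00]] [3.89802936 0.21065698 7.52337822] 0.23222370765617337
along case x 0.002711386776573297 y 0.0013483626660703786
```

Call:
carry_out:
  deltas: [0,-0.002,0,0,0,0,0,-0.002,0,0,0,0]

```text
time: 5.45
eef_pos: [0.4919, -0.2006, 0.1169]
tcp_rot: [0.825, 0.565, 0.004, 0.006]
contact_force: [6.2, 0.2, 4.2]
opening: 0.233
finger_force: 24.4
```

Call:
carry_out:
  deltas: [0,0,0,0,0,0,0,0,0,0,0,0,0,0,0,0,0,0]
  grip: 100

```text
time: 5.82
eef_pos: [0.4871, -0.1986, 0.1128]
tcp_rot: [0.825, 0.565, -0.001, -0.001]
contact_force: [0.3, -0.7, -0.5]
opening: 0.863
finger_force: 0.0
```

Call:
carry_out:
  deltas: [0,0,-0.06,0,0,0,0,0,-0.12,0,0,0,0.04,0,-0.16,0,0,0,0.1,0,-0.16,0,0,0,0.1,0,-0.16,0,0,0]

```text
time: 6.45
eef_pos: [0.5247, -0.1027, 0.2739]
tcp_rot: [0.823, 0.568, 0.0, -0.0]
contact_force: [0.6, 0.2, -0.5]
opening: 0.999
finger_force: 0.0
```

```bash
python3 - <<'E'
from h import *
im,d,K,C=look('wrist');save('w2.png',im);w=cloud(d,K,C);np.save('w2.npy',w)
from scipy.optimize import least_squares
m=(np.hypot(w[...,0]-.49,w[...,1]+.2)<.035)&(w[...,2]>.118)
b=w[m];f=least_squares(lambda c:np.linalg.norm(b-c,axis=1)-.011,b.mean(0)-[0,0,.005],loss='soft_l1',f_scale=.001);print('sphere',len(b),f.x)
d=f.x[:2]-[.4898,-.2012];print('along x',d@[.9322,-.362],'y',d@[.362,.9322])
print(casefit(w)[1],T().round(3),ctrl.get_state()['time'])
# cover from all views
for n in('top1','scene1'):
    p,r=casefit(np.load(n+'.npy'),(.534,.193),(.008,.020));print(n,len(p),r)
    v=np.load(n+'.npy');m=(np.hypot(v[...,0]-.516,v[...,1]-.195)<.03)&(v[...,2]>.055)&(v[...,2]<.08);print(v[m].mean(0),v[m].max(0))
E
```

```text
sphere 343 [ 0.49208649 -0.20186503  0.13444299]
along x 0.0023722037950623305 y 0.00020776552654143946
((531.309814453125, -144.17556762695312), (100.719482421875, 150.3143310546875), 68.8687973022461) [[ 0.357  0.934 -0.001  0.524]
 [ 0.934 -0.357  0.    -0.104]
 [-0.    -0.001 -1.     0.273]
 [ 0.     0.     0.     1.   ]] 6.5
top1 560 ((534.2107543945312, 193.35125732421875), (100.32666015625, 150.08023071289062), 83.03715515136719)
[0.51611773 0.19504122 0.0664627 ] [0.53332699 0.21477862 0.0751746 ]
scene1 943 ((534.3753662109375, 197.68666076660156), (102.12260437011719, 151.21502685546875), 83.28662109375)
[0.51913401 0.20249158 0.06656678] [0.53479809 0.21904837 0.07484322]
```

Call:
carry_out:
  deltas: [0.058,-0.022,0,0,0,-0.05,0.116,-0.044,0,0,0,-0.1,0.174,-0.066,0,0,0,-0.15,0.232,-0.088,0,0,0,-0.2,0.29,-0.111,0,0,0,-0.243]

```text
time: 7.12
eef_pos: [0.5251, 0.2051, 0.2727]
tcp_rot: [0.75, 0.661, -0.001, -0.0]
contact_force: [-0.5, -0.5, 0.2]
opening: 0.999
finger_force: 0.0
```

Call:
carry_out:
  deltas: [0,0,0,0,0,0,0,0,0,0,0,0]

```text
time: 7.38
eef_pos: [0.5252, 0.2036, 0.2727]
tcp_rot: [0.75, 0.661, -0.001, -0.0]
contact_force: [-0.4, 0.3, -0.4]
opening: 1.001
finger_force: 0.0
```

```bash
python3 - <<'E'
from h import *
im,d,K,C=look('wrist');save('w3.png',im);w=cloud(d,K,C);np.save('w3.npy',w)
p,r=casefit(w,(.534,.193),(.008,.020));print(len(p),r)
m=(np.hypot(w[...,0]-.516,w[...,1]-.195)<.03)&(w[...,2]>.062)&(w[...,2]<.0695);b=w[m];print('boss',len(b),b.mean(0),cv2.minAreaRect((b[:,:2]*1000).astype(np.float32)))
print(T().round(4),ctrl.get_state()['time'])
E
```

```text
3132 ((534.4073486328125, 194.17041015625), (100.2339096069336, 150.1588134765625), 82.91559600830078)
boss 664 [0.51678334 0.19760789 0.06688246] ((516.6513061523438, 196.73406982421875), (33.987300872802734, 33.78081130981445), 82.57990264892578)
[[ 0.1275  0.9918 -0.0014  0.5254]
 [ 0.9918 -0.1275 -0.001   0.2031]
 [-0.0012 -0.0013 -1.      0.2729]
 [ 0.      0.      0.      1.    ]] 7.425
```

View pics/w3.png

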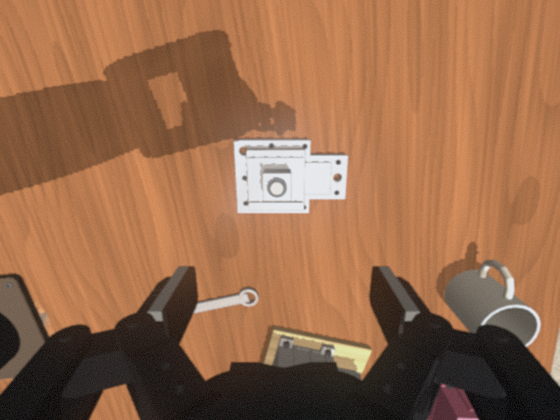

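Call:
carry_out:
  deltas: [-0.0078,-0.008,0.055,0,0,-0.004,-0.0078,-0.008,0.11,0,0,-0.004,-0.0078,-0.008,0.165,0,0,-0.004,-0.0078,-0.008,0.205,0,0,-0.004,-0.0078,-0.008,0.225,0,0,-0.004]

```text
time: 8.05
eef_pos: [0.5149, 0.1953, 0.0457]
tcp_rot: [0.75, 0.661, -0.002, -0.001]
contact_force: [0.3, -0.5, -0.2]
opening: 1.0
finger_force: 0.0
```

Call:
carry_out:
  deltas: [0,0,0,0,0,0,0,0,0,0,0,0]

```text
time: 8.3
eef_pos: [0.5176, 0.197, 0.0499]
tcp_rot: [0.75, 0.662, 0.001, 0.001]
contact_force: [0.3, -0.6, 0.3]
opening: 0.999
finger_force: 0.0
```

Call:
carry_out:
  deltas: [-0.0007,-0.001,0.009,0,0,0,-0.0007,-0.001,0.009,0,0,0]

```text
time: 8.55
eef_pos: [0.5151, 0.1973, 0.0397]
tcp_rot: [0.749, 0.663, -0.0, -0.0]
contact_force: [-0.3, -0.3, -0.5]
opening: 1.0
finger_force: 0.0
```

Call:
carry_out:
  deltas: [0,0,0,0,0,0,0,0,0,0,0,0,0,0,0,0,0,0,0,0,0,0,0,0]
  grip: 10
  grip_force: 100

```text
time: 9.05
eef_pos: [0.5159, 0.1977, 0.0404]
tcp_rot: [0.749, 0.663, 0.001, 0.0]
contact_force: [0.6, 0.5, 2.5]
opening: 0.376
finger_force: 100.7
```

Call:
carry_out:
  deltas: [0,0,-0.04,0,0,0,0,0,-0.095,0,0,0,0,0,-0.15,0,0,0,-0.03,0.004,-0.18,0,0,0.03,-0.08,0.01,-0.18,0,0,0.06]

```text
time: 9.68
eef_pos: [0.5167, 0.1171, 0.2227]
tcp_rot: [0.768, 0.641, 0.002, 0.002]
contact_force: [0.3, -0.4, -3.5]
opening: 0.381
finger_force: 100.6
```

Call:
carry_out:
  deltas: [-0.055,0.006,0,0,0,0.04,-0.11,0.012,0,0,0,0.08,-0.165,0.018,0,0,0,0.12,-0.22,0.024,0,0,0,0.16,-0.25,0.02,0,0,0,0.187]

```text
time: 10.3
eef_pos: [0.4887, -0.1348, 0.2183]
tcp_rot: [0.826, 0.564, -0.001, -0.001]
contact_force: [-0.7, -0.0, -4.2]
opening: 0.382
finger_force: 100.5
```

Call:
carry_out:
  deltas: [0,0,0,0,0,0,0,0,0,0,0,0]

```text
time: 10.55
eef_pos: [0.4894, -0.132, 0.2186]
tcp_rot: [0.825, 0.565, -0.0, -0.001]
contact_force: [-0.7, 0.4, -4.0]
opening: 0.378
finger_force: 100.5
```

```bash
python3 - <<'E'
from h import *
im,d,K,C=look('wrist');save('w4.png',im);w=cloud(d,K,C);np.save('w4.npy',w)
t=T();print(t.round(4),ctrl.get_state())
t=T();q=(w-t[:3,3])@t[:3,:3]   # tool coords
m=(abs(q[...,0])<.1)&(abs(q[...,1])<.13)&(q[...,2]>.0)&(q[...,2]<.07)
print(np.histogram(q[m][:,2],bins=np.arange(0,.07,.004)))
m&=(q[...,2]>.02)&(q[...,2]<.032);b=q[m];print(len(b),b.mean(0),b.min(0),b.max(0),cv2.minAreaRect((b[:,:2]*1000).astype(np.float32)))
E
```

```text
[[ 3.599e-01  9.330e-01 -1.400e-03  4.896e-01]
 [ 9.330e-01 -3.599e-01  1.100e-03 -1.317e-01]
 [ 6.000e-04 -1.700e-03 -1.000e+00  2.189e-01]
 [ 0.000e+00  0.000e+00  0.000e+00  1.000e+00]] {'time': 10.6, 'qpos': array([-4.63378720e-01, -7.73744956e-02,  1.99460098e+00,  4.25278736e-04,
        1.22611363e+00, -9.53831862e-02]), 'dq': array([ 0.01212228, -0.0037395 , -0.00574132, -0.00062228, -0.00038141,
       -0.00197127]), 'joint_efforts': array([-4.53205956e-01, -2.72134674e+01, -3.04957080e+01, -1.96993811e-02,
       -1.81670435e-02,  9.54714487e-04]), 'eef_pos': array([ 0.48956905, -0.13171398,  0.2189109 ]), 'tcp_rot': array([ 8.24584501e-01,  5.65738100e-01, -2.48496421e-04, -8.61207297e-04]), 'contact_force': array([-0.8862896 , -0.36407088, -3.49748568]), 'wrist_torque': array([ 0.00964729, -0.02295741, -0.00192427]), 'finger_force': 100.46355843544006, 'opening': 0.37971084661922244}
(array([1473, 6703,  297,  251,  308, 3778, 8583, 1331,  440,  405,   37,
          0,    0,    0,    0,    0,    0]), array([0.   , 0.004, 0.008, 0.012, 0.016, 0.02 , 0.024, 0.028, 0.032,
       0.036, 0.04 , 0.044, 0.048, 0.052, 0.056, 0.06 , 0.064, 0.068]))
13692 [0.0136342  0.02680815 0.02566685] [-0.04395632 -0.05684692  0.02000107] [0.04928512 0.09439935 0.0319824 ] ((2.6870689392089844, 18.78912353515625), (151.23928833007812, 93.23237609863281), 89.9786148071289)
```

View pics/w4.png

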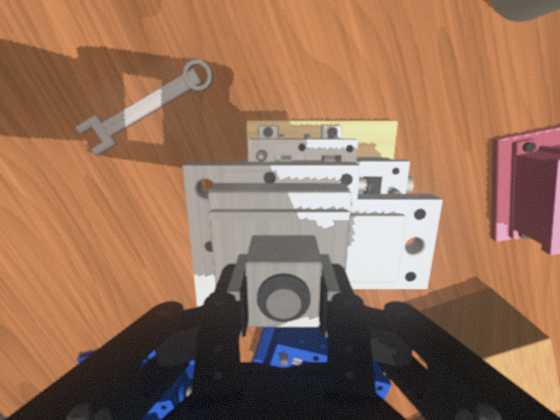

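The cover is held square in the gripper, nose right, with the corner hole at (205,187) and the nose hole at (414,245). Next: move over the case and lower to just above the dowels.

Call:
carry_out:
  deltas: [0.002,0.012,0,0,0,0,0.0042,0.0249,0.01,0,0,0,0.0042,0.0249,0.03,0,0,0,0.0042,0.0249,0.054,0,0,0,0.0042,0.0249,0.054,0,0,0]

```text
time: 11.22
eef_pos: [0.5139, -0.1363, 0.1633]
tcp_rot: [0.824, 0.566, -0.001, -0.002]
contact_force: [-0.4, -0.2, -3.5]
opening: 0.378
finger_force: 100.3
```

Call:
carry_out:
  deltas: [0,0,0,0,0,0,0,0,0,0,0,0,0,0,0,0,0,0]

```text
time: 11.6
eef_pos: [0.5153, -0.138, 0.1669]
tcp_rot: [0.825, 0.565, 0.0, 0.001]
contact_force: [-0.4, -0.4, -3.9]
opening: 0.379
finger_force: 100.3
```

```bash
python3 - <<'E'
from h import *
S=[]
for i in range(2):
    im,d,K,C=look('wrist');S.append(T())
save('w5.png',im)
w=cloud(d,K,C);t=np.mean(S,0);print(t.round(4),ctrl.get_state()['time'])
q=(w-t[:3,3])@t[:3,:3]
m=(abs(q[...,0])<.1)&(abs(q[...,1])<.13)&(q[...,2]>.02)&(q[...,2]<.032)
b=q[m];print(cv2.minAreaRect((b[:,:2]*1000).astype(np.float32)),b[:,0].max())
ty=np.array([.9323,-.3616]);tx=np.array([.3616,.9323]);e=np.array([.5142,-.1369])-t[:2,3];print('err tx,ty',e@tx,e@ty)
E
```

```text
[[ 3.607e-01  9.327e-01  1.200e-03  5.150e-01]
 [ 9.327e-01 -3.607e-01 -6.000e-04 -1.379e-01]
 [-1.000e-04  1.300e-03 -1.000e+00  1.665e-01]
 [ 0.000e+00  0.000e+00  0.000e+00  1.000e+00]] 11.7
((-12.975116729736328, 18.91115951538086), (151.03224182128906, 125.17604064941406), 89.96827697753906) 0.04959922287719288
err tx,ty 0.0006354758109031865 -0.001107691077434638
```

Call:
carry_out:
  deltas: [0.0008,-0.0012,0.008,0,0,0,0.0008,-0.0012,0.018,0,0,0,0.0008,-0.0012,0.028,0,0,0,0.0008,-0.0012,0.034,0,0,0,0.0008,-0.0012,0.034,0,0,0]

```text
time: 12.32
eef_pos: [0.5134, -0.1363, 0.1308]
tcp_rot: [0.825, 0.565, -0.0, -0.001]
contact_force: [-0.3, 0.1, -4.0]
opening: 0.375
finger_force: 100.3
```

Call:
carry_out:
  deltas: [0,0,0,0,0,0,0,0,0,0,0,0]

```text
time: 12.58
eef_pos: [0.5142, -0.1367, 0.1323]
tcp_rot: [0.825, 0.565, 0.0, 0.0]
contact_force: [-0.8, -0.2, -3.3]
opening: 0.38
finger_force: 100.3
```

Call:
carry_out:
  deltas: [0,0,0.002,0,0,0,0,0,0.004,0,0,0,0,0,0.005,0,0,0,0,0,0.005,0,0,0]

```text
time: 13.08
eef_pos: [0.5137, -0.1365, 0.1266]
tcp_rot: [0.825, 0.565, -0.0, -0.0]
contact_force: [-0.2, 0.4, -3.1]
opening: 0.379
finger_force: 100.3
```

Call:
carry_out:
  deltas: [0,0,0.002,0,0,0,0,0,0.003,0,0,0,0,0,0.003,0,0,0]

```text
time: 13.45
eef_pos: [0.5141, -0.1367, 0.1247]
tcp_rot: [0.825, 0.565, 0.0, 0.0]
contact_force: [-2.3, 1.3, 4.3]
opening: 0.383
finger_force: 101.2
```

Call:
carry_out:
  deltas: [0,0,0.002,0,0,0,0,0,0.003,0,0,0,0,0,0.004,0,0,0,0,0,0.004,0,0,0]

```text
time: 13.95
eef_pos: [0.5141, -0.1367, 0.1207]
tcp_rot: [0.825, 0.565, 0.0, 0.0]
contact_force: [-3.9, 1.6, 6.8]
opening: 0.379
finger_force: 101.7
```

Call:
carry_out:
  deltas: [0,0,0.001,0,0,0,0,0,0.002,0,0,0,0,0,0.002,0,0,0]

```text
time: 14.32
eef_pos: [0.5141, -0.1367, 0.1203]
tcp_rot: [0.825, 0.566, -0.0, 0.0]
contact_force: [-8.2, 3.1, 15.4]
opening: 0.378
finger_force: 102.7
```

Call:
carry_out:
  deltas: [0,-0.001,0.001,0,0,0,0,-0.001,0.002,0,0,0,0,-0.001,0.003,0,0,0,0,-0.001,0.003,0,0,0]

```text
time: 14.82
eef_pos: [0.5141, -0.1367, 0.1203]
tcp_rot: [0.825, 0.566, 0.0, 0.001]
contact_force: [-12.0, 5.4, 26.2]
opening: 0.378
finger_force: 104.2
```

```bash
python3 - <<'E'
from h import *
t=T();s=ctrl.get_state();print(t.round(4),s['contact_force'],s['wrist_torque'],s['time'])
im,d,K,C=look('scene');w=cloud(d,K,C);save('s2c.png',cv2.resize(im[110:250,180:330],(750,700*750//750))[:600])
m=(np.hypot(w[...,0]-.49,w[...,1]+.2)<.035)&(w[...,2]>.118)&(w[...,2]<.15);b=w[m]
print('knob',len(b),b.mean(0) if len(b) else 0)
E
```

```text
[[ 3.603e-01  9.328e-01  1.000e-03  5.141e-01]
 [ 9.328e-01 -3.603e-01 -9.000e-04 -1.367e-01]
 [-5.000e-04  1.200e-03 -1.000e+00  1.203e-01]
 [ 0.000e+00  0.000e+00  0.000e+00  1.000e+00]] [-11.98547964   5.4317799   26.18389371] [ 0.83141242  1.99721216 -0.06399891] 14.825
knob 40 [ 0.49390329 -0.19266349  0.13339146]
```

View pics/s2c.png

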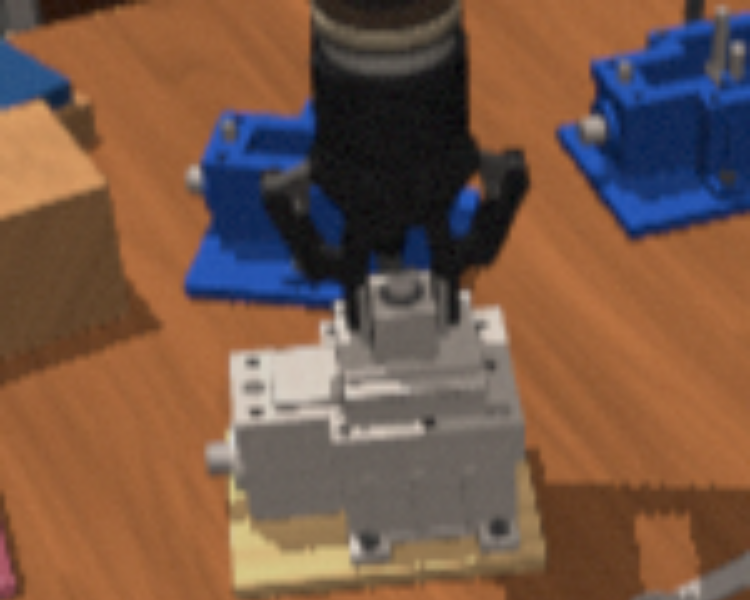

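The cover sits closed on the case in the scene view, no gap at the joint. I'll relax the side load a little and hold.

Call:
carry_out:
  deltas: [0,-0.002,0.0005,0,0,0,0,-0.002,0.0005,0,0,0,0,-0.002,0.0005,0,0,0,0,-0.002,0.0005,0,0,0,0,-0.002,0.0005,0,0,0]

```text
time: 15.5
eef_pos: [0.5141, -0.1367, 0.1204]
tcp_rot: [0.825, 0.565, 0.002, 0.003]
contact_force: [-3.1, 1.8, 22.6]
opening: 0.383
finger_force: 103.8
```

Call:
carry_out:
  deltas: [0,0.0015,0.001,0,0,0,0,0.0015,0.001,0,0,0,0,0.0015,0.001,0,0,0,0,0.0015,0.001,0,0,0]

```text
time: 16.0
eef_pos: [0.5141, -0.1367, 0.1203]
tcp_rot: [0.825, 0.566, 0.0, 0.001]
contact_force: [-12.6, 5.2, 31.1]
opening: 0.381
finger_force: 105.0
```

```bash
python3 - <<'E'
from h import *
print(T().round(4));im,d,K,C=look('wrist');w=cloud(d,K,C)
m=(np.hypot(w[...,0]-.5312,w[...,1]+.1443)<.13)&(w[...,2]>.089)&(w[...,2]<.099);p=w[m]
# flange top plane, expected z .094
for _ in range(4):
    A=np.c_[p[:,:2]-[.5312,-.1443],np.ones(len(p))];x=np.linalg.lstsq(A,p[:,2],rcond=None)[0];r=p[:,2]-A@x;p=p[abs(r)<2*r.std()]
print('flange plane slope,z',x,len(p))
m=(np.hypot(w[...,0]-.492,w[...,1]+.202)<.03)&(w[...,2]>.125)&(w[...,2]<.15);print('knob',m.sum(),w[m].mean(0) if m.any() else '')
E
```

```text
[[ 3.603e-01  9.328e-01  1.600e-03  5.141e-01]
 [ 9.328e-01 -3.603e-01 -1.200e-03 -1.367e-01]
 [-5.000e-04  1.900e-03 -1.000e+00  1.203e-01]
 [ 0.000e+00  0.000e+00  0.000e+00  1.000e+00]]
flange plane slope,z [ 5.50504131e-05 -8.43867445e-04  9.34791065e-02] 8843
knob 0
```

```bash
python3 -c "
from plant import ctrl
print(ctrl.sign_off())"
```

```text
the job is handed in; nothing more can be done
None
```

I set the lever to neutral (about 0.03 rad), seated the cover on both dowels and handed the job in with the gripper still pressing it down. The joint measured closed and level, with about 31 N upward at the wrist. I didn't re-measure the lever or the bystanders after seating, and sign-off returned no verdict.

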